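Find the full tin of mincer plates by feel

ROBOT

A 6-joint arm with a two-finger parallel gripper is mounted at the origin on the work surface. World frame = base frame: x ahead of the robot, y to its left, z up, the work surface at z = 0. Lengths are in m, angles in degrees, forces in N, time in s.
With the tool pointing down it reaches from about 0.3 to 0.75 m from the base axis. Payload 8.5 kg.
Tool frame: the origin (TCP) lies midway between the tips of the shut fingers; the grasp point (between the pads) lies behind it (grasp_offset is the z of the grasp point in the tool frame, in m); z points along the fingers, y is the direction in which the jaws open and shut (so a half turn about z gives the same grasp; the last joint's range is limited). The gripper opens to 85 mm and grips with 20 to 120 N. Pads are 22 mm wide; open, the fingers measure 114 mm over their backs; the gripper's body (76 mm by 85 mm) begins 54 mm behind the grasp point. The pads swing forward as they close: fully open they stand 13 mm farther back than shut.
Start: joints at [52.58, 21.807, 74.336, -0, 83.858, -12.336], TCP at [0.233, 0.498, 0.231] pointing down, gripper open.
Joint ranges: [-178.18, 178.18], [-50.72, 133.34], [12.68, 142.11], [-81.47, 261.47], [9.98, 163.14], [-165.26, 165.26]. Speed limits (degrees/s): [136.94, 136.94, 180, 180, 180, 180].

INTERFACE

Orientations are given as a 3x3 rotation matrix whose columns are the frame's x, y, z axes.
In Python, from rig import * gives the robot as it stands.
- The arm moves only by the shell command python3 -m pendant 'ROWS' [FORCE]. ROWS is JSON, one flat list of numbers, 7 for each row, row after row: the finger opening in mm, from 0 to 85.4, then the shift along the tool's x, y, z in units of 50 mm (1.0 is 50 mm), then the turn, a rotation vector about the tool's x, y, z in units of 8 degrees (1.0 is 8 degrees). In form: [hand, dx, dy, dz, wx, wy, wz, hand, dx, dy, dz, wx, wy, wz, ...]. A call has 1 to 12 rows; each row shifts and turns the commanded pose from where the row before left it, along the tool's axes as they then stand; what a row does not reach is not made up. A row lasts 1/10 s, in which the tool goes at most 50 mm and 8.59 degrees, less where a joint would pass 70% of its speed; a pose out of reach is approached as far as the arm can. A call is refused whole if a number of a shift passes 1 or a number of a turn 1, either way. A call with a gripper value outside its range is refused whole. The fingers move at their own pace and stop on an object; FORCE is the grip in N (left out, the last holds). Time passes only in rows, so rows that do not move let the fingers close. It gives the time, the measured TCP pose, the force and the opening at its end, in the units of the state.
- observe(): the state, without advancing time (a new reading comes with each control period).
- get_image(name): name is "scene" or "top" or "wrist"; returns a dict with "frame" (400x640x3 uint8, red, green, blue), "depth" (400x640 float32, m along the optical axis (not along the pixel's ray), 0 where there is no reading), "K" (3x3 intrinsics, pixels), "k1" (the pictures are not rectified: a ray, as slopes to the right and down, at radius r is drawn at 1 + k1 r^2 times it, then the intrinsics apply), "rvec" (rotation vector, rad) and "tvec" (3), from world to camera coordinates, as OpenCV has them. Camera axes: x right, y down, z forward; pixel columns grow to the right and rows downward; lengths in m; the calibration is good to about 2 mm. A picture is of the moment at which its call begins.
- close_job(): hands the job in, once; it reports no verdict.
The state is a dict: "time_s": time; "q": joint angles; "qvel": joint speeds; "joint_efforts": joint torques, N m; "position": TCP position; "tool_rot": TCP orientation; "ft_force": force on the tool from outside, world axes, zero at the start; "wrist_torque": the same for the moment, N m; "grip_width": finger opening in m.
Only numpy, scipy, OpenCV 4.12 (cv2) and the standard library are available. Lean on these libraries where they do the work, as an engineer would, in place of code of your own. Each camera call takes 0.05 s, during which the arm holds its last target.

TASK

Three identical closed tins of mincer plates stand on the cutting board, and the full set is in the heaviest one. Heft them one at a time in order from the robot's left to its right, lifting each clear of the board by a few centimetres and setting it back upright on the board before taking the next; then hold up the heaviest, upright and still, with its foot at least 10 cm above the board, while the other two stand on the board. Finish while holding it up: do not put it down or let go, keep all tins upright throughout, and leave the bottle and the steel pan alone.

Things in the scene. Friction and masses are not known exactly. Their poses are not given: they have to be found in the camera images.
- board: white plastic cutting board, 260 mm (its x) by 420 mm (its y) by 15 mm thick, fixed to the steel table. Origin: centre of its underside, on the table; z up, so its top is 15 mm above the origin. The three tins stand on it in a row roughly along its y
- tin_left: leftmost of three identical closed plain metal tins (left is +y): upright cylinder 62 mm across, 72 mm tall, plus fixed lid 55 mm across, 12 mm tall. Origin: centre of underside, z up. Steel plates lie loose inside, unseen: 0.2 to 0.7 kg in all. Which is heaviest varies; it is at least 150 g heavier than either other. Neighbours stand 105 mm or more apart, centre to centre
- tin_middle: middle one of three identical closed plain metal tins (left is +y): upright cylinder 62 mm across, 72 mm tall, plus fixed lid 55 mm across, 12 mm tall. Origin: centre of underside, z up. Steel plates lie loose inside, unseen: 0.2 to 0.7 kg in all. Which is heaviest varies; it is at least 150 g heavier than either other. Neighbours stand 105 mm or more apart, centre to centre
- tin_right: rightmost of three identical closed plain metal tins (left is +y): upright cylinder 62 mm across, 72 mm tall, plus fixed lid 55 mm across, 12 mm tall. Origin: centre of underside, z up. Steel plates lie loose inside, unseen: 0.2 to 0.7 kg in all. Which is heaviest varies; it is at least 150 g heavier than either other. Neighbours stand 105 mm or more apart, centre to centre
- oil: bystander: closed green glass bottle standing on the table left of the board, 66 mm across, 210 mm tall. Origin: centre of its underside
- pan: bystander: open steel food pan on the table right of the board, 176 (its x) by 162 mm, 100 mm tall. Origin: centre of its underside

How it is judged:
By the outcome, as a careful person would: the job done as asked, in the order asked, and still so for the second after the job is handed in, while the arm keeps its last pose, push and grip.
It also fails if it takes over 72 s, if anything falls off the work surface, if the arm or the gripper's body presses on something with over 40 N, if the wrist force passes 120 N, or if a joint passes its speed limit or range.

## Working session

There is one attempt and no reset: what is moved stays moved. The work goes in short steps, Python scripts to look and compute and a shell command to move; the robot and the scene stay as the last step left them, time stands still between calls to the robot, and variables do not carry over. Pictures are saved under pics/ and viewed, and the job is handed in when it is done.

```bash
mkdir -p pics
python3 - <<'E'
from rig import *
import cv2
s=observe(); print(s)
for n in ("scene","top"):
    d=get_image(n); cv2.imwrite(f"pics/{n}0.png",d["frame"][:,:,::-1]); print(n,d["K"],d["k1"],d["rvec"],d["tvec"])
try:
    print(grasp_offset)
except Exception as e: print(e)
E
python3 -c "import rig;print([x for x in dir(rig) if x[0]!='_'])"
```

```text
{'time_s': 0.0, 'q': array([ 5.25824118e+01,  2.18402334e+01,  7.43848542e+01, -1.32432100e-03,
        8.38577039e+01, -1.23353866e+01]), 'qvel': array([-0.00405271,  0.1079355 , -0.01225361, -0.00844613, -0.04298194,
       -0.01751602]), 'joint_efforts': array([-3.81824328e-03, -4.48453581e+01, -2.31269735e+01, -4.02430151e-04,
        4.89245489e-03,  1.35584301e-05]), 'position': array([0.23297617, 0.4978942 , 0.23071828]), 'tool_rot': array([[-9.05701462e-01,  4.23915231e-01, -8.59748310e-04],
       [ 4.23916006e-01,  9.05700762e-01, -1.16161046e-03],
       [ 2.86250333e-04, -1.41653336e-03, -9.99998956e-01]]), 'ft_force': array([ 0.28359251, -0.50556139, -0.45816355]), 'wrist_torque': array([-0.01665047, -0.04447313, -0.03202558]), 'grip_width': 0.08509040520943091}
scene [[408.31947139   0.         326.53419761]
 [  0.         408.31947139 199.9965199 ]
 [  0.           0.           1.        ]] -0.0789589536190371 [ 2.41596876  0.64665878 -0.21084994] [-0.46776392 -0.21476728  1.61364976]
top [[368.2136542    0.         321.36960644]
 [  0.         368.2136542  203.14098806]
 [  0.           0.           1.        ]] -0.01898353323337905 [ 2.14505313 -2.09536775  0.16561628] [-0.03168721  0.56423308  1.06636611]
-0.0187
['MotionError', 'close_job', 'get_image', 'grasp_offset', 'observe']
```

View pics/scene0.png

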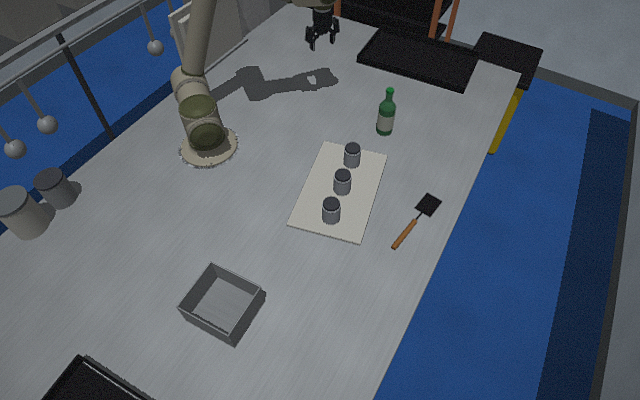

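View pics/top0.png

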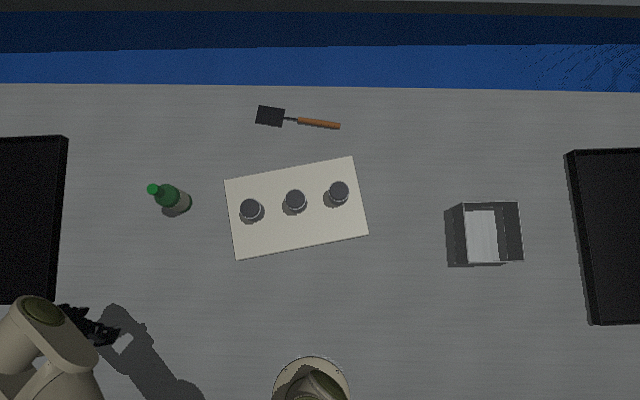

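The scene view shows three tins at about (352,155), (342,181) and (331,210), the bottle at (386,112) and the pan at (222,304). In the top view the tins are at (251,210), (295,201) and (339,192). Next I'll enlarge both views and triangulate.

```bash
cat > h.py <<'E'
from rig import *
import cv2, numpy as np
def cam(d):
    R,_=cv2.Rodrigues(np.array(d["rvec"],float)); t=np.array(d["tvec"],float).ravel(); return R,t
def ray(d,u,v):
    K=np.array(d["K"]); p=cv2.undistortPoints(np.array([[[u,v]]],float),K,np.array([d["k1"],0,0,0,0.]))[0,0]
    R,t=cam(d); return -R.T@t, R.T@np.array([p[0],p[1],1])
def plane(d,u,v,z):
    c,r=ray(d,u,v); return c+r*(z-c[2])/r[2]
def depthpt(d,u,v):
    c,r=ray(d,u,v); z=d["depth"][int(round(v)),int(round(u))]; return c+r*z
def proj(d,P):
    R,t=cam(d); return cv2.projectPoints(np.array(P,float).reshape(-1,3),np.array(d["rvec"],float),np.array(d["tvec"],float),np.array(d["K"]),np.array([d["k1"],0,0,0,0.]))[0].reshape(-1,2)
def tri(a,b):
    A=np.zeros((3,3));y=np.zeros(3)
    for c,r in (a,b):
        r=r/np.linalg.norm(r);M=np.eye(3)-np.outer(r,r);A+=M;y+=M@c
    p=np.linalg.solve(A,y); return p,[np.linalg.norm((np.eye(3)-np.outer(r,r)/(r@r))@(p-c)) for c,r in (a,b)]
E
python3 - <<'E'
from h import *
T=get_image("top");S=get_image("scene")
cv2.imwrite("pics/topc.png",cv2.resize(T["frame"][150:265,215:375,::-1],None,fx=5,fy=5,interpolation=cv2.INTER_CUBIC))
cv2.imwrite("pics/scenec.png",cv2.resize(S["frame"][135:250,280:400,::-1],None,fx=5,fy=5,interpolation=cv2.INTER_CUBIC))
for u,v in((251,210),(295,201),(339,192),(300,230),(270,180),(175,200)): print(depthpt(T,u,v))
for c in ((224,180),(352,156),(368,234),(236,260)): print(plane(T,*c,.015))
E
```

```text
[0.5314102  0.18372955 0.09904354]
[0.5610779  0.05730005 0.09678831]
[ 0.5906881  -0.0700697   0.09594313]
[0.48524072 0.04621248 0.01506364]
[0.64231663 0.14733532 0.01320167]
[0.55112278 0.39736015 0.12660475]
[0.6389228  0.29388906 0.015     ]
[ 0.72601467 -0.11172217  0.015     ]
[ 0.47774799 -0.16343679  0.015     ]
[0.38863052 0.23902377 0.015     ]
```

View pics/topc.png

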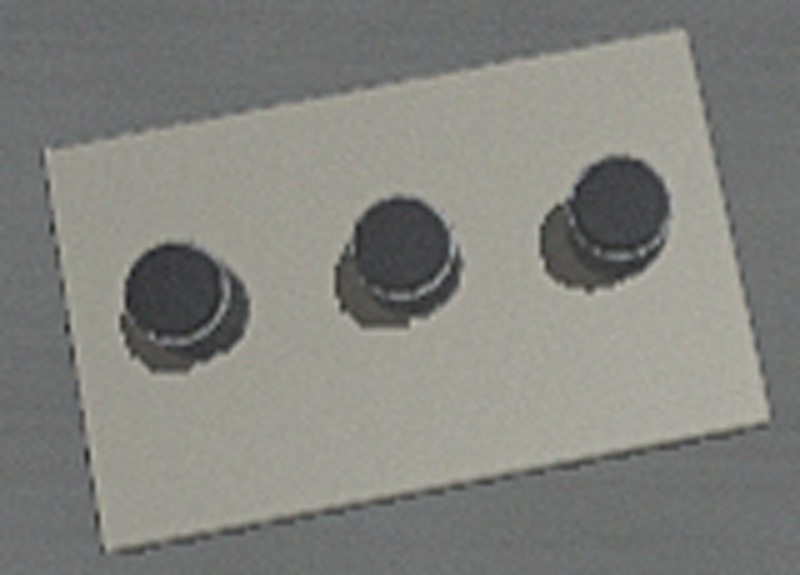

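View pics/scenec.png

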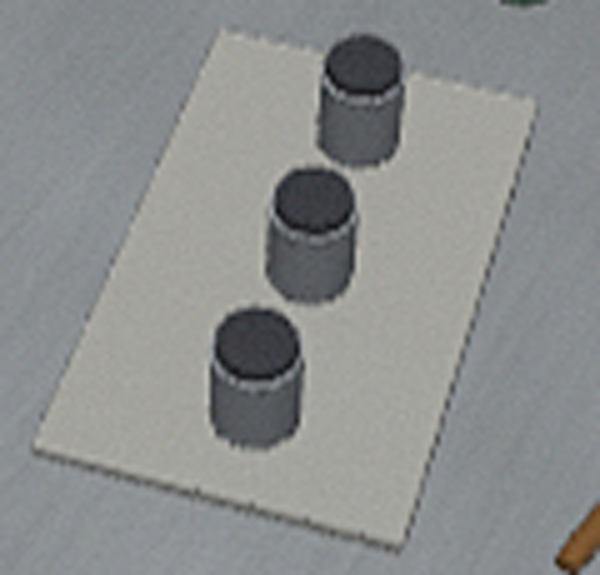

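Run:
```python
from h import *
T=get_image("top");S=get_image("scene")
for n,d,b in(("top",T,(150,265,215,375)),("scene",S,(135,250,280,400))):
    g=cv2.cvtColor(d["frame"],cv2.COLOR_RGB2GRAY)
    g=cv2.resize(g[b[0]:b[1],b[2]:b[3]],None,fx=5,fy=5,interpolation=cv2.INTER_CUBIC)
    m=cv2.morphologyEx((g<68).astype(np.uint8),cv2.MORPH_OPEN,np.ones((25,25)))
    N,L,st,c=cv2.connectedComponentsWithStats(m); 
    for i in range(1,N):
        if st[i,4]>800:print(n,st[i],(c[i]+.5)/5-.5+[b[2],b[0]])
t=[(215+(x+.5)/5-.5,150+(y+.5)/5-.5) for x,y in((175,289),(402,245),(620,202))]
s=[(280+(x+.5)/5-.5,135+(y+.5)/5-.5) for x,y in((362,65),(314,201),(257,344))]
for a,b in zip(t,s): print(tri(ray(T,*a),ray(S,*b)),plane(T,*a,.099),depthpt(T,*a))
# feet
```

```text
top [ 127  247   65   88 4803] [246.94507599 207.84438892]
scene [ 332   40   63   38 2152] [352.23373606 146.41078067]
scene [ 280  171   53   49 2227] [340.95428828 173.7506062 ]
scene [ 217  311   78   59 3575] [331.33174825 202.8438042 ]
(array([0.53814577, 0.1875215 , 0.09958145]), [np.float64(0.0009101011391184735), np.float64(0.0009101011391184307)]) [0.53895181 0.18826549 0.099     ] [0.53939973 0.18887824 0.09622006]
(array([0.56827944, 0.05761743, 0.09620471]), [np.float64(8.354441626528234e-06), np.float64(8.354441626574042e-06)]) [0.56775889 0.05735554 0.099     ] [0.56809384 0.05752537 0.09722392]
(array([ 0.59574997, -0.06916946,  0.09762805]), [np.float64(0.000645233828591744), np.float64(0.0006452338285918071)]) [ 0.59596495 -0.06872933  0.099     ] [ 0.59573921 -0.06870358  0.10004764]
```

```bash
python3 -m pendant '[85,-0.3,-0.12,0,0,0,0, 85,-0.7,-0.26,0,0,0,0, 85,-0.8,-0.29,0.1,0,0,0, 85,-0.8,-0.29,0.1,0,0,0, 85,-0.8,-0.29,0.1,0,0,0, 85,-0.8,-0.29,0.1,0,0,0, 85,-0.8,-0.29,0.1,0,0,0, 85,-0.8,-0.29,0.1,0,0,0, 85,-0.8,-0.29,0,0,0,0, 85,-0.7,-0.26,0,0,0,0, 85,-0.5,-0.2,0,0,0,0, 85,-0.17,-0.15,0,0,0,0]' 80
cat > where.py <<'E'
from h import *
import sys
t=np.array([float(x) for x in sys.argv[1:4]]); s=observe(); R=s["tool_rot"]
print("t",s["time_s"],"pos",s["position"].round(4),"F",s["ft_force"].round(2),"w",round(s["grip_width"],4),"toolz",R[:,2].round(4),"units",((R.T@(t-s["position"]))/.05).round(3))
E
python3 where.py .539 .188 .2
python3 - <<'E'
from h import *
W=get_image("wrist"); cv2.imwrite("pics/w1.png",W["frame"][:,:,::-1]); print(proj(W,[[.539,.188,.099]]))
E
```

```text
time_s: 1.5
position: [0.5316, 0.1897, 0.201]
tool_rot: [[-0.905, 0.426, 0.0], [0.426, 0.905, -0.0], [-0.0, -0.0, -1.0]]
ft_force: [0.1, 1.1, -0.3]
grip_width: 0.0851
t 1.5 pos [0.5316 0.1897 0.201 ] F [ 0.09  1.07 -0.3 ] w 0.0851 toolz [ 1.e-04 -4.e-04 -1.e+00] units [-0.147  0.033  0.02 ]
[[321.72607374 205.97006194]]
```

View pics/w1.png

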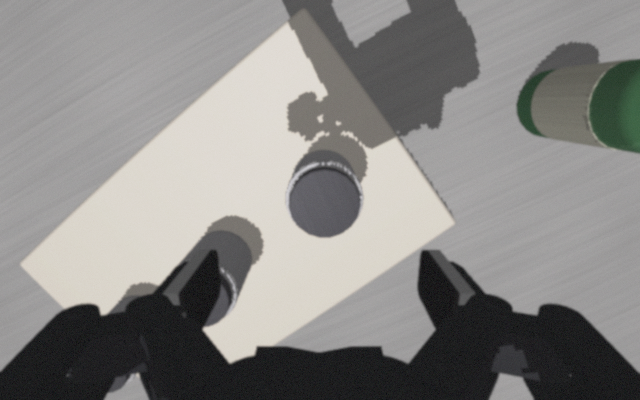

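The lid's centre is at about (325,202) in the wrist picture, against a prediction of (322,206). It sits between the fingers, and the bottle is clear at the upper right.

```bash
python3 - <<'E'
from h import *
W=get_image("wrist"); print(plane(W,325,202,.099),depthpt(W,325,202))
E
python3 where.py .538 .187 .2
```

```text
[0.53683932 0.19118824 0.099     ] [0.53686504 0.19117814 0.09890533]
t 1.6 pos [0.5303 0.1908 0.2011] F [ 0.21  0.32 -0.25] w 0.0851 toolz [-5.e-04 -2.e-04 -1.e+00] units [-0.172 -0.004  0.023]
```

```bash
python3 where.py .538 .1895 .038; python3 -m pendant '[85,-0.15,0.04,0.1,0,0,0, 85,0,0,0.35,0,0,0, 85,0,0,0.4,0,0,0, 85,0,0,0.4,0,0,0, 85,0,0,0.35,0,0,0, 85,0,0,0.2,0,0,0, 85,0,0,0,0,0,0, 85,0,0,0,0,0,0]'; python3 where.py .538 .1895 .038;python3 - <<'E'
from h import *
W=get_image("wrist"); cv2.imwrite("pics/w2.png",W["frame"][:,:,::-1])
E
```

```text
t 1.6 pos [0.5303 0.1908 0.2011] F [ 0.21  0.32 -0.25] w 0.0851 toolz [-5.e-04 -2.e-04 -1.e+00] units [-0.152  0.043  3.263]
time_s: 2.4
position: [0.5379, 0.1915, 0.1119]
tool_rot: [[-0.906, 0.423, 0.001], [0.423, 0.906, 0.0], [-0.001, 0.001, -1.0]]
ft_force: [-0.0, -1.1, 0.2]
grip_width: 0.085
t 2.4 pos [0.5379 0.1915 0.1119] F [-0.01 -1.13  0.16] w 0.085 toolz [ 9.e-04  2.e-04 -1.e+00] units [-0.018 -0.036  1.478]
```

View pics/w2.png

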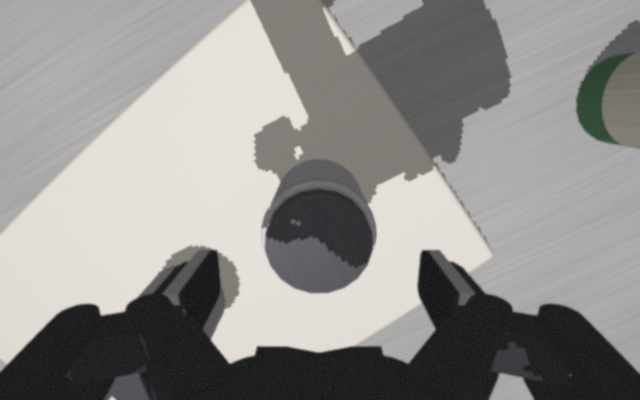

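The lid's centre is at about (319,240), with the finger tips at columns 217 and 420, so it's centred. Going down.

```bash
python3 - <<'E'
from h import *
W=get_image("wrist"); print(plane(W,319.5,240,.099))
E
python3 -m pendant '[85,0,0,0.2,0,0,0, 85,0,0,0.35,0,0,0, 85,0,0,0.35,0,0,0, 85,0,0,0.35,0,0,0, 85,0,0,0.2,0,0,0, 85,0,0,0,0,0,0, 85,0,0,0,0,0,0]'; python3 where.py .538 .1895 .038
```

```text
[0.53616532 0.1919972  0.099     ]
time_s: 3.2
position: [0.538, 0.1911, 0.0392]
tool_rot: [[-0.906, 0.424, 0.001], [0.424, 0.906, 0.0], [-0.001, 0.0, -1.0]]
ft_force: [0.5, 0.8, -0.0]
grip_width: 0.0848
t 3.2 pos [0.538  0.1911 0.0392] F [ 0.48  0.75 -0.03] w 0.0848 toolz [ 6.e-04  1.e-04 -1.e+00] units [-0.013 -0.029  0.025]
```

```bash
python3 -m pendant '[75,0,0,0,0,0,0, 68,0,0,0,0,0,0, 62,0,0,0,0,0,0, 58,0,0,0,0,0,0, 50,0,0,0,0,0,0, 50,0,0,0,0,0,0, 50,0,0,0,0,0,0, 50,0,0,0,0,0,0]' 80; python3 where.py .538 .1895 .038;  python3 -m pendant '[50,0,0,-0.05,0,0,0, 50,0,0,-0.15,0,0,0, 50,0,0,-0.2,0,0,0, 50,0,0,-0.2,0,0,0, 50,0,0,-0.2,0,0,0, 50,0,0,-0.15,0,0,0, 50,0,0,-0.05,0,0,0, 50,0,0,0,0,0,0, 50,0,0,0,0,0,0, 50,0,0,0,0,0,0, 50,0,0,0,0,0,0]'; python3 where.py .538 .1895 .088
python3 - <<'E'
from h import *
for n in("wrist","scene"):
    W=get_image(n);f=W["frame"][:,:,::-1]
    if n=="scene": f=cv2.resize(f[80:260,260:440],None,fx=3,fy=3)
    cv2.imwrite(f"pics/{n}3.png",f); s=observe();print(s["ft_force"],s["joint_efforts"])
E
```

```text
time_s: 4.0
position: [0.5381, 0.1913, 0.04]
tool_rot: [[-0.906, 0.424, 0.002], [0.424, 0.906, 0.001], [-0.001, 0.001, -1.0]]
ft_force: [-1.9, 1.5, 8.3]
grip_width: 0.0612
t 4.0 pos [0.5381 0.1913 0.04  ] F [-1.86  1.54  8.33] w 0.0612 toolz [ 1.9e-03  6.0e-04 -1.0e+00] units [-0.013 -0.034  0.041]
time_s: 5.1
position: [0.5376, 0.191, 0.0884]
tool_rot: [[-0.906, 0.424, -0.001], [0.424, 0.906, -0.0], [0.001, -0.0, -1.0]]
ft_force: [-0.4, 0.1, -6.9]
grip_width: 0.0614
t 5.1 pos [0.5376 0.191  0.0884] F [-0.38  0.13 -6.93] w 0.0614 toolz [-7.e-04 -2.e-04 -1.e+00] units [-0.021 -0.023  0.009]
[ 0.18118401 -1.19310897 -6.76193019] [ 2.71721852e-03 -5.31448567e+01 -2.05818272e+01 -1.72482247e-03
  1.91215637e-03 -6.33335458e-05]
[ 0.29907482 -0.07743229 -6.08148944] [ 9.75258772e-04 -5.31201553e+01 -2.05829591e+01 -1.86009427e-03
  1.22483059e-03  7.54315147e-05]
```

View pics/scene3.png

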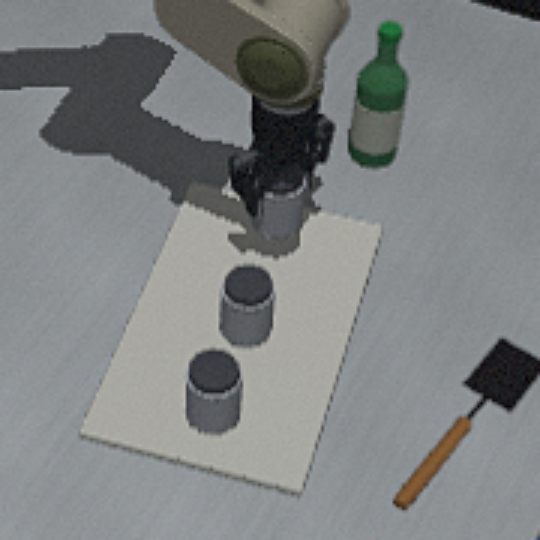

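View pics/wrist3.png

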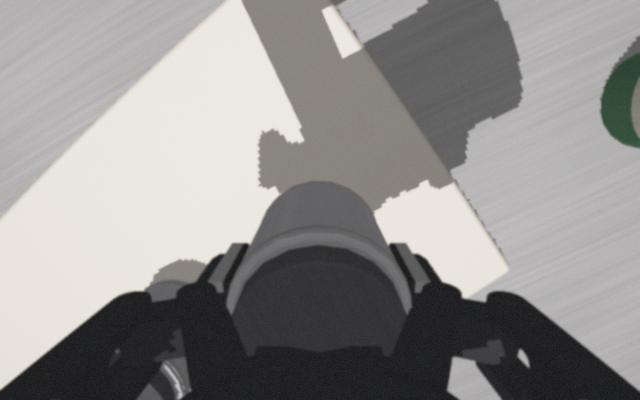

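The left tin is up about 48 mm and upright: scene crop (280,210), clear of the board. I'll average the force readings, then set it down.

```bash
cat > heft.py <<'E'
from h import *
F=[];Q=[]
for i in range(20):
    get_image("wrist"); s=observe(); F.append(s["ft_force"]);Q.append(s["joint_efforts"][1:3])
print(np.mean(F,0).round(2),"sd",np.std(F,0).round(2),np.mean(Q,0).round(2),s["time_s"])
E
python3 heft.py
python3 -m pendant '[50,0,0,0.1,0,0,0, 50,0,0,0.2,0,0,0, 50,0,0,0.2,0,0,0, 50,0,0,0.2,0,0,0, 50,0,0,0.15,0,0,0, 50,0,0,0.05,0,0,0, 50,0,0,0.03,0,0,0, 50,0,0,0.02,0,0,0, 50,0,0,0,0,0,0, 50,0,0,0,0,0,0]'; python3 where.py .538 .1895 .040
```

```text
[ 0.11  0.13 -6.28] sd [0.55 0.42 0.54] [-53.13 -20.61] 6.2
time_s: 7.2
position: [0.5379, 0.1911, 0.0416]
tool_rot: [[-0.906, 0.424, 0.001], [0.424, 0.906, 0.0], [-0.001, 0.0, -1.0]]
ft_force: [0.6, -0.1, -6.1]
grip_width: 0.0608
t 7.2 pos [0.5379 0.1911 0.0416] F [ 0.57 -0.06 -6.1 ] w 0.0608 toolz [ 6.e-04  0.e+00 -1.e+00] units [-0.016 -0.027  0.032]
```

```bash
python3 -m pendant '[50,0,0,0.02,0,0,0, 50,0,0,0.01,0,0,0, 50,0,0,0,0,0,0, 50,0,0,0,0,0,0]'; python3 where.py .538 .1895 .040
```

```text
time_s: 7.6
position: [0.5378, 0.1911, 0.0402]
tool_rot: [[-0.906, 0.424, 0.0], [0.424, 0.906, 0.0], [-0.0, 0.0, -1.0]]
ft_force: [-1.8, 0.0, -1.0]
grip_width: 0.0609
t 7.6 pos [0.5378 0.1911 0.0402] F [-1.83  0.03 -0.98] w 0.0609 toolz [ 5.e-04  1.e-04 -1.e+00] units [-0.017 -0.027  0.003]
```

```bash
python3 -m pendant '[61,0,0,0.01,0,0,0, 62,0,0,0,0,0,0, 64,0,0,0,0,0,0, 70,0,0,0,0,0,0, 78,0,0,0,0,0,0, 85,0,0,0,0,0,0, 85,0,0,0,0,0,0, 85,0,0,0,0,0,0, 85,0,0,-0.2,0,0,0, 85,0,0,-0.4,0,0,0, 85,0,0,-0.5,0,0,0, 85,0,0,-0.6,0,0,0]' 20; python3 where.py .5675 .058 .16
```

```text
time_s: 8.8
position: [0.5373, 0.191, 0.1255]
tool_rot: [[-0.906, 0.424, -0.001], [0.424, 0.906, -0.0], [0.001, -0.001, -1.0]]
ft_force: [0.4, -0.1, -0.2]
grip_width: 0.085
t 8.8 pos [0.5373 0.191  0.1255] F [ 0.4  -0.1  -0.18] w 0.085 toolz [-1.e-03 -1.e-04 -1.e+00] units [-1.673 -2.154 -0.691]
```

```bash
python3 -m pendant '[85,0,0,-0.5,0,0,0, 85,-0.1,-0.1,-0.3,0,0,0, 85,-0.2,-0.25,0,0,0,0, 85,-0.3,-0.4,0,0,0,0, 85,-0.3,-0.4,0,0,0,0, 85,-0.3,-0.4,0,0,0,0, 85,-0.25,-0.3,0,0,0,0, 85,-0.15,-0.2,0,0,0,0, 85,-0.07,-0.1,0,0,0,0, 85,0,0,0,0,0,0, 85,0,0,0,0,0,0]'; python3 where.py .5675 .058 .038
python3 - <<'E'
from h import *
for n in("wrist","top"):
    W=get_image(n);f=W["frame"][:,:,::-1]
    if n=="top": f=cv2.resize(f[120:280,130:390],None,fx=3,fy=3)
    else: print(proj(W,[[.5675,.058,.099]]))
    cv2.imwrite(f"pics/{n}4.png",f)
E
```

```text
time_s: 9.9
position: [0.5675, 0.0588, 0.1642]
tool_rot: [[-0.906, 0.424, -0.0], [0.424, 0.906, 0.0], [0.0, 0.0, -1.0]]
ft_force: [-0.6, 0.2, 0.1]
grip_width: 0.0847
t 9.9 pos [0.5675 0.0588 0.1642] F [-0.6   0.19  0.08] w 0.0847 toolz [-4.e-04  2.e-04 -1.e+00] units [-0.007 -0.015  2.524]
[[318.58091203 212.15001435]]
```

View pics/top4.png

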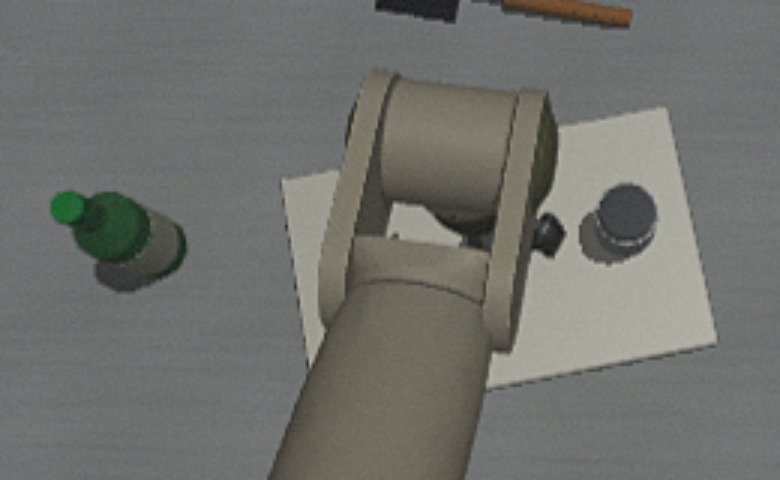

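View pics/wrist4.png

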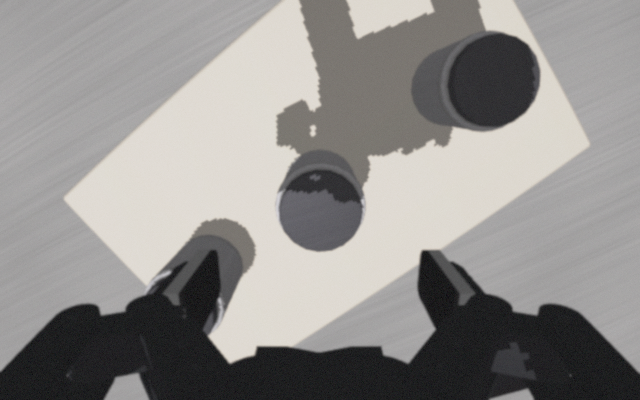

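The left tin stands upright at (494,80) in the wrist view. The middle lid is at (321,209) against a prediction of (319,212), so I can descend.

```bash
python3 -m pendant '[85,0,0.02,0.1,0,0,0, 85,0,0,0.25,0,0,0, 85,0,0,0.35,0,0,0, 85,0,0,0.4,0,0,0, 85,0,0,0.4,0,0,0, 85,0,0,0.4,0,0,0, 85,0,0,0.35,0,0,0, 85,0,0,0.2,0,0,0, 85,0,0,0.05,0,0,0, 85,0,0,0,0,0,0, 85,0,0,0,0,0,0]'; python3 where.py .5675 .058 .038
python3 -m pendant '[75,0,0,0,0,0,0, 68,0,0,0,0,0,0, 62,0,0,0,0,0,0, 58,0,0,0,0,0,0, 50,0,0,0,0,0,0, 50,0,0,0,0,0,0, 50,0,0,0,0,0,0, 50,0,0,0,0,0,0]' 80; python3 where.py .5675 .058 .038
```

```text
time_s: 11.1
position: [0.5686, 0.0592, 0.0401]
tool_rot: [[-0.906, 0.424, 0.001], [0.424, 0.906, -0.0], [-0.001, 0.0, -1.0]]
ft_force: [0.1, -0.9, -0.1]
grip_width: 0.0853
t 11.1 pos [0.5686 0.0592 0.0401] F [ 0.07 -0.92 -0.13] w 0.0853 toolz [ 1.4e-03 -1.0e-04 -1.0e+00] units [ 0.01  -0.032  0.042]
time_s: 11.9
position: [0.5685, 0.0592, 0.0401]
tool_rot: [[-0.906, 0.424, 0.001], [0.424, 0.906, -0.0], [-0.001, 0.0, -1.0]]
ft_force: [-1.1, 1.3, 5.9]
grip_width: 0.0598
t 11.9 pos [0.5685 0.0592 0.0401] F [-1.12  1.34  5.88] w 0.0598 toolz [ 1.1e-03 -1.0e-04 -1.0e+00] units [ 0.007 -0.03   0.042]
```

```bash
python3 -m pendant '[50,0,0,-0.05,0,0,0, 50,0,0,-0.15,0,0,0, 50,0,0,-0.2,0,0,0, 50,0,0,-0.2,0,0,0, 50,0,0,-0.2,0,0,0, 50,0,0,-0.15,0,0,0, 50,0,0,-0.05,0,0,0, 50,0,0,0,0,0,0, 50,0,0,0,0,0,0, 50,0,0,0,0,0,0, 50,0,0,0,0,0,0]'; python3 where.py .5675 .058 .04; python3 heft.py
python3 - <<'E'
from h import *
W=get_image("scene");f=W["frame"][:,:,::-1]
cv2.imwrite(f"pics/scene5.png",cv2.resize(f[80:260,260:440],None,fx=3,fy=3))
E
```

```text
time_s: 13.0
position: [0.568, 0.0592, 0.089]
tool_rot: [[-0.906, 0.424, -0.001], [0.424, 0.906, 0.0], [0.001, -0.0, -1.0]]
ft_force: [-0.7, -0.1, -2.9]
grip_width: 0.0597
t 13.0 pos [0.568  0.0592 0.089 ] F [-0.69 -0.05 -2.95] w 0.0597 toolz [-7.e-04  1.e-04 -1.e+00] units [-0.001 -0.026  0.979]
[ 0.17  0.03 -2.19] sd [0.34 0.58 0.41] [-50.95 -19.54] 14.0
```

View pics/scene5.png

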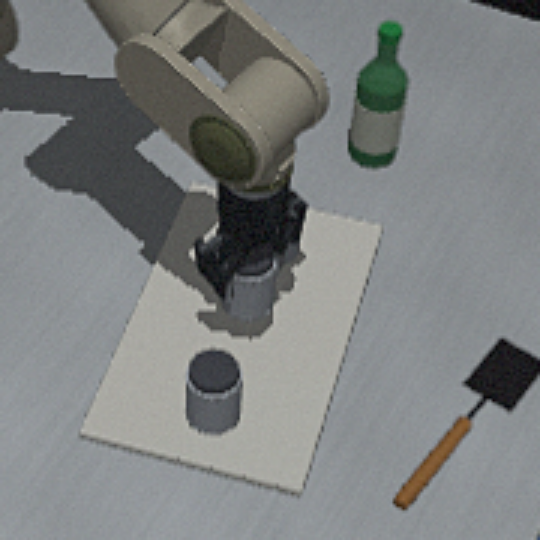

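The middle tin is up and upright (crop (252,290)) at about 2.2 N, against 6.3 N for the left one. Setting it down.

```bash
python3 -m pendant '[50,0,0,0.1,0,0,0, 50,0,0,0.2,0,0,0, 50,0,0,0.2,0,0,0, 50,0,0,0.2,0,0,0, 50,0,0,0.15,0,0,0, 50,0,0,0.07,0,0,0, 50,0,0,0.03,0,0,0, 50,0,0,0.02,0,0,0, 50,0,0,0.01,0,0,0, 50,0,0,0,0,0,0]'; python3 where.py .5675 .058 .040
```

```text
time_s: 15.05
position: [0.5683, 0.0592, 0.0406]
tool_rot: [[-0.906, 0.424, 0.001], [0.424, 0.906, -0.0], [-0.0, 0.0, -1.0]]
ft_force: [-0.4, -0.2, -2.3]
grip_width: 0.0598
t 15.05 pos [0.5683 0.0592 0.0406] F [-0.4  -0.16 -2.31] w 0.0598 toolz [ 5.e-04 -1.e-04 -1.e+00] units [ 0.005 -0.028  0.011]
```

```bash
python3 -m pendant '[50,0,0,0.02,0,0,0, 50,0,0,0.01,0,0,0, 50,0,0,0,0,0,0, 50,0,0,0,0,0,0]'; python3 where.py .5675 .058 .040
```

```text
time_s: 15.45
position: [0.5684, 0.0592, 0.04]
tool_rot: [[-0.906, 0.424, 0.001], [0.424, 0.906, -0.0], [-0.001, 0.0, -1.0]]
ft_force: [-2.6, 0.2, 7.8]
grip_width: 0.0597
t 15.45 pos [0.5684 0.0592 0.04  ] F [-2.59  0.24  7.83] w 0.0597 toolz [ 1.4e-03 -3.0e-04 -1.0e+00] units [ 0.006 -0.029  0.001]
```

Contact confirmed (+7.8 N). Releasing, rising, and moving to the right tin.

```bash
python3 -m pendant '[61,0,0,0,0,0,0, 62,0,0,0,0,0,0, 64,0,0,0,0,0,0, 70,0,0,0,0,0,0, 78,0,0,0,0,0,0, 85,0,0,0,0,0,0, 85,0,0,0,0,0,0, 85,0,0,0,0,0,0, 85,0,0,-0.2,0,0,0, 85,0,0,-0.4,0,0,0, 85,0,0,-0.5,0,0,0, 85,0,0,-0.6,0,0,0]' 20; python3 where.py .596 -.069 .165
python3 -m pendant '[85,0,0,-0.5,0,0,0, 85,-0.1,-0.1,-0.3,0,0,0, 85,-0.2,-0.25,0,0,0,0, 85,-0.3,-0.4,0,0,0,0, 85,-0.3,-0.4,0,0,0,0, 85,-0.3,-0.4,0,0,0,0, 85,-0.23,-0.27,0,0,0,0, 85,-0.1,-0.15,0,0,0,0, 85,-0.05,-0.1,0,0,0,0, 85,0,0,0,0,0,0, 85,0,0,0,0,0,0]'; python3 where.py .596 -.069 .038
python3 - <<'E'
from h import *
for n in("wrist",):
    W=get_image(n);f=W["frame"][:,:,::-1]
    print(proj(W,[[.596,-.069,.099]]))
    cv2.imwrite(f"pics/{n}6.png",f)
E
```

```text
time_s: 16.65
position: [0.5678, 0.0592, 0.125]
tool_rot: [[-0.906, 0.424, -0.001], [0.424, 0.906, 0.0], [0.001, -0.0, -1.0]]
ft_force: [-0.1, -0.5, 0.7]
grip_width: 0.0849
t 16.65 pos [0.5678 0.0592 0.125 ] F [-0.13 -0.54  0.73] w 0.0849 toolz [-1.e-03  1.e-04 -1.e+00] units [-1.597 -2.083 -0.802]
time_s: 17.75
position: [0.5957, -0.0674, 0.1638]
tool_rot: [[-0.906, 0.423, -0.0], [0.423, 0.906, 0.0], [0.0, 0.0, -1.0]]
ft_force: [-0.4, 0.0, -0.8]
grip_width: 0.0852
t 17.75 pos [ 0.5957 -0.0674  0.1638] F [-0.44  0.02 -0.79] w 0.0852 toolz [-2.e-04  2.e-04 -1.e+00] units [-0.02  -0.027  2.516]
[[317.57946568 213.29932631]]
```

View pics/wrist6.png

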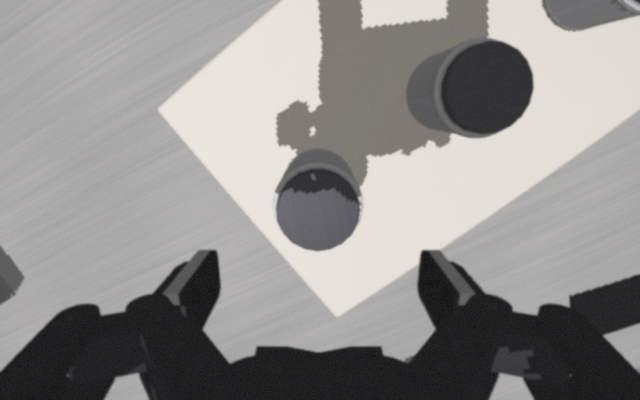

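The right lid is at (318,208), centred between the fingers, and the middle tin is upright at (487,87). Descending to grip.

```bash
python3 -m pendant '[85,0,0,0.1,0,0,0, 85,0,0,0.25,0,0,0, 85,0,0,0.35,0,0,0, 85,0,0,0.4,0,0,0, 85,0,0,0.4,0,0,0, 85,0,0,0.4,0,0,0, 85,0,0,0.35,0,0,0, 85,0,0,0.2,0,0,0, 85,0,0,0.05,0,0,0, 85,0,0,0,0,0,0, 85,0,0,0,0,0,0]'; python3 where.py .596 -.069 .038
python3 -m pendant '[75,0,0,0,0,0,0, 68,0,0,0,0,0,0, 62,0,0,0,0,0,0, 58,0,0,0,0,0,0, 50,0,0,0,0,0,0, 50,0,0,0,0,0,0, 50,0,0,0,0,0,0, 50,0,0,0,0,0,0]' 80; python3 where.py .596 -.069 .038
```

```text
time_s: 18.9
position: [0.5962, -0.0681, 0.0395]
tool_rot: [[-0.906, 0.424, 0.001], [0.424, 0.906, -0.0], [-0.001, 0.0, -1.0]]
ft_force: [-0.7, 0.3, 0.4]
grip_width: 0.0848
t 18.9 pos [ 0.5962 -0.0681  0.0395] F [-0.65  0.34  0.42] w 0.0848 toolz [ 1.3e-03 -4.0e-04 -1.0e+00] units [-0.003 -0.018  0.031]
time_s: 19.7
position: [0.596, -0.0683, 0.0399]
tool_rot: [[-0.906, 0.424, 0.001], [0.424, 0.906, -0.001], [-0.001, -0.0, -1.0]]
ft_force: [-2.4, -0.2, 6.8]
grip_width: 0.0612
t 19.7 pos [ 0.596  -0.0683  0.0399] F [-2.41 -0.16  6.79] w 0.0612 toolz [ 1.e-03 -8.e-04 -1.e+00] units [-0.006 -0.013  0.038]
```

```bash
python3 -m pendant '[50,0,0,-0.05,0,0,0, 50,0,0,-0.15,0,0,0, 50,0,0,-0.2,0,0,0, 50,0,0,-0.2,0,0,0, 50,0,0,-0.2,0,0,0, 50,0,0,-0.15,0,0,0, 50,0,0,-0.05,0,0,0, 50,0,0,0,0,0,0, 50,0,0,0,0,0,0, 50,0,0,0,0,0,0, 50,0,0,0,0,0,0]'; python3 where.py .5675 .058 .04; python3 heft.py
python3 - <<'E'
from h import *
W=get_image("scene");f=W["frame"][:,:,::-1]
cv2.imwrite(f"pics/scene7.png",cv2.resize(f[80:260,260:440],None,fx=3,fy=3))
E
```

```text
time_s: 20.8
position: [0.5957, -0.068, 0.0885]
tool_rot: [[-0.906, 0.424, -0.001], [0.424, 0.906, 0.0], [0.001, -0.0, -1.0]]
ft_force: [-0.3, -0.5, -3.9]
grip_width: 0.0612
t 20.8 pos [ 0.5957 -0.068   0.0885] F [-0.34 -0.49 -3.9 ] w 0.0612 toolz [-6.e-04  2.e-04 -1.e+00] units [1.579 2.043 0.97 ]
[-0.03  0.07 -3.96] sd [0.54 0.52 0.55] [-54.75 -20.72] 21.8
```

View pics/scene7.png

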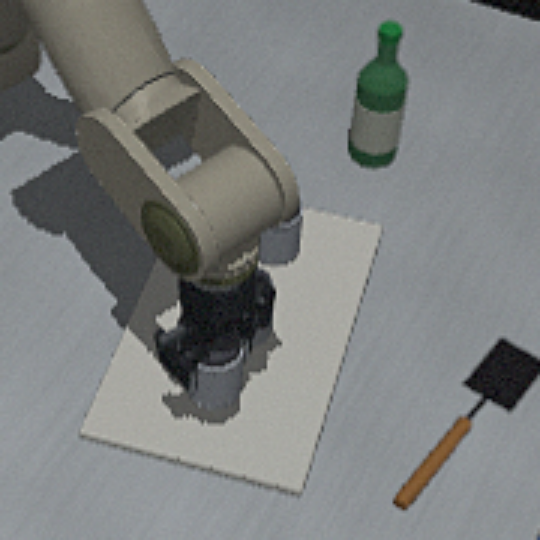

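The right tin is up and upright (crop (220,380)) at 4.0 N. The left one is heaviest, at 6.3 N against 2.2 and 4.0. Setting the right tin down.

```bash
python3 -m pendant '[50,0,0,0.1,0,0,0, 50,0,0,0.2,0,0,0, 50,0,0,0.2,0,0,0, 50,0,0,0.2,0,0,0, 50,0,0,0.15,0,0,0, 50,0,0,0.07,0,0,0, 50,0,0,0.03,0,0,0, 50,0,0,0.02,0,0,0, 50,0,0,0.02,0,0,0, 50,0,0,0,0,0,0, 50,0,0,0,0,0,0]'; python3 where.py .596 -.068 .040
```

```text
time_s: 22.95
position: [0.5961, -0.0681, 0.0399]
tool_rot: [[-0.906, 0.424, 0.001], [0.424, 0.906, -0.0], [-0.001, 0.0, -1.0]]
ft_force: [-1.3, -0.2, 2.6]
grip_width: 0.0612
t 22.95 pos [ 0.5961 -0.0681  0.0399] F [-1.25 -0.24  2.58] w 0.0612 toolz [ 1.e-03 -4.e-04 -1.e+00] units [ 0.002  0.001 -0.001]
```

```bash
python3 -m pendant '[61,0,0,0,0,0,0, 62,0,0,0,0,0,0, 64,0,0,0,0,0,0, 70,0,0,0,0,0,0, 78,0,0,0,0,0,0, 85,0,0,0,0,0,0, 85,0,0,0,0,0,0, 85,0,0,0,0,0,0, 85,0,0,-0.2,0,0,0, 85,0,0,-0.4,0,0,0, 85,0,0,-0.6,0,0,0, 85,0,0,-0.7,0,0,0]' 20
python3 -m pendant '[85,0,0,-0.5,0,0,0, 85,0.1,0.15,-0.3,0,0,0, 85,0.25,0.35,-0.2,0,0,0, 85,0.4,0.5,0,0,0,0, 85,0.5,0.6,0,0,0,0, 85,0.5,0.65,0,0,0,0, 85,0.5,0.65,0,0,0,0, 85,0.4,0.5,0,0,0,0, 85,0.3,0.4,0,0,0,0, 85,0.2,0.3,0,0,0,0, 85,0.1,0.1,0,0,0,0, 85,0,0,0,0,0,0]'; python3 where.py .5378 .191 .038
python3 - <<'E'
from h import *
for n in("wrist","scene"):
    W=get_image(n);f=W["frame"][:,:,::-1]
    if n=="wrist":print(proj(W,[[.5378,.191,.099]]))
    else: f=cv2.resize(f[80:260,260:440],None,fx=3,fy=3)
    cv2.imwrite(f"pics/{n}8.png",f)
E
```

```text
time_s: 24.15
position: [0.5954, -0.0679, 0.1355]
tool_rot: [[-0.906, 0.424, -0.001], [0.424, 0.906, 0.0], [0.001, -0.0, -1.0]]
ft_force: [-0.2, -0.1, -0.1]
grip_width: 0.0848
time_s: 25.35
position: [0.5374, 0.1915, 0.1848]
tool_rot: [[-0.906, 0.423, 0.0], [0.423, 0.906, -0.0], [-0.0, 0.0, -1.0]]
ft_force: [1.0, -0.7, -0.3]
grip_width: 0.085
t 25.35 pos [0.5374 0.1915 0.1848] F [ 1.01 -0.73 -0.35] w 0.085 toolz [ 4.e-04 -0.e+00 -1.e+00] units [-0.01  -0.006  2.935]
[[319.19555148 203.33171923]]
```

View pics/wrist8.png

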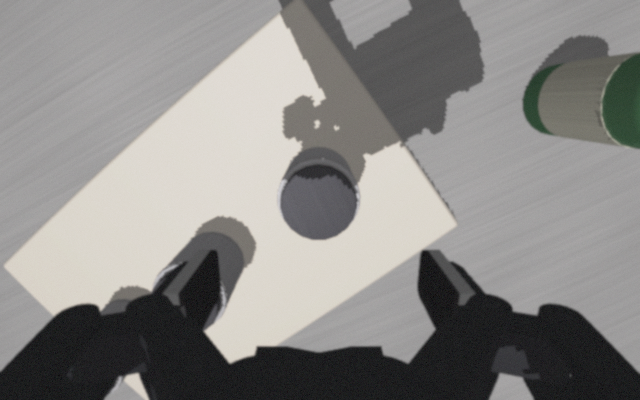

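View pics/scene8.png

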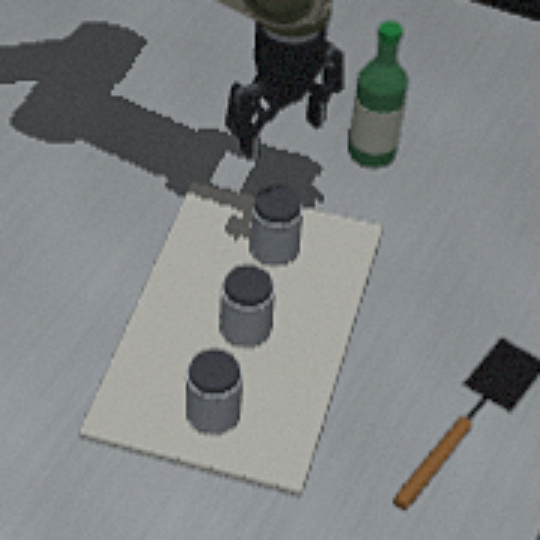

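All three stand upright on the board (crop (276,225), (247,307), (214,391)). The left lid is at (319,201), centred under the open gripper.

```bash
python3 -m pendant '[85,0,0,0.1,0,0,0, 85,0,0,0.3,0,0,0, 85,0,0,0.4,0,0,0, 85,0,0,0.45,0,0,0, 85,0,0,0.45,0,0,0, 85,0,0,0.4,0,0,0, 85,0,0,0.4,0,0,0, 85,0,0,0.25,0,0,0, 85,0,0,0.15,0,0,0, 85,0,0,0,0,0,0, 85,0,0,0,0,0,0]'; python3 where.py .538 .191 .038
python3 -m pendant '[75,0,0,0,0,0,0, 68,0,0,0,0,0,0, 62,0,0,0,0,0,0, 58,0,0,0,0,0,0, 50,0,0,0,0,0,0, 50,0,0,0,0,0,0, 50,0,0,0,0,0,0, 50,0,0,0,0,0,0]' 80; python3 where.py .538 .191 .038
```

```text
time_s: 26.55
position: [0.5381, 0.191, 0.0399]
tool_rot: [[-0.906, 0.424, 0.001], [0.424, 0.906, 0.0], [-0.001, 0.001, -1.0]]
ft_force: [0.2, -0.7, 0.5]
grip_width: 0.0852
t 26.55 pos [0.5381 0.191  0.0399] F [ 0.19 -0.73  0.48] w 0.0852 toolz [ 1.1e-03  1.0e-04 -1.0e+00] units [ 0.003 -0.001  0.038]
time_s: 27.35
position: [0.5379, 0.191, 0.0405]
tool_rot: [[-0.906, 0.424, 0.001], [0.424, 0.906, -0.0], [-0.001, 0.0, -1.0]]
ft_force: [-1.7, 0.0, 7.6]
grip_width: 0.0609
t 27.35 pos [0.5379 0.191  0.0405] F [-1.75  0.05  7.62] w 0.0609 toolz [ 1.2e-03 -1.0e-04 -1.0e+00] units [-0.001  0.001  0.05 ]
```

Lift about 15 cm, gently.

```bash
python3 -m pendant '[50,0,0,-0.05,0,0,0, 50,0,0,-0.15,0,0,0, 50,0,0,-0.25,0,0,0, 50,0,0,-0.3,0,0,0, 50,0,0,-0.35,0,0,0, 50,0,0,-0.35,0,0,0, 50,0,0,-0.35,0,0,0, 50,0,0,-0.35,0,0,0, 50,0,0,-0.3,0,0,0, 50,0,0,-0.25,0,0,0, 50,0,0,-0.15,0,0,0, 50,0,0,-0.05,0,0,0]' 
python3 -m pendant '[50,0,0,0,0,0,0, 50,0,0,0,0,0,0, 50,0,0,0,0,0,0, 50,0,0,0,0,0,0, 50,0,0,0,0,0,0, 50,0,0,0,0,0,0, 50,0,0,0,0,0,0, 50,0,0,0,0,0,0]'; python3 heft.py;python3 where.py .538 .191 .19
python3 - <<'E'
from h import *
for n in("wrist","scene"):
    W=get_image(n);f=W["frame"][:,:,::-1]
    if n=="scene": f=cv2.resize(f[80:260,260:440],None,fx=3,fy=3)
    cv2.imwrite(f"pics/{n}9.png",f)
E
```

```text
time_s: 28.55
position: [0.5377, 0.1911, 0.1853]
tool_rot: [[-0.906, 0.424, 0.001], [0.424, 0.906, 0.0], [-0.001, 0.001, -1.0]]
ft_force: [0.1, 0.2, -6.5]
grip_width: 0.0612
time_s: 29.35
position: [0.5377, 0.1911, 0.1843]
tool_rot: [[-0.906, 0.424, 0.0], [0.424, 0.906, 0.0], [-0.0, 0.0, -1.0]]
ft_force: [0.5, 0.0, -6.2]
grip_width: 0.061
[ 0.1   0.03 -6.46] sd [0.5  0.43 0.33] [-51.23 -24.17] 30.35
t 30.35 pos [0.5377 0.191  0.1843] F [ 0.23 -0.11 -6.54] w 0.061 toolz [-1.e-04 -0.e+00 -1.e+00] units [-0.006  0.002 -0.114]
```

View pics/scene9.png

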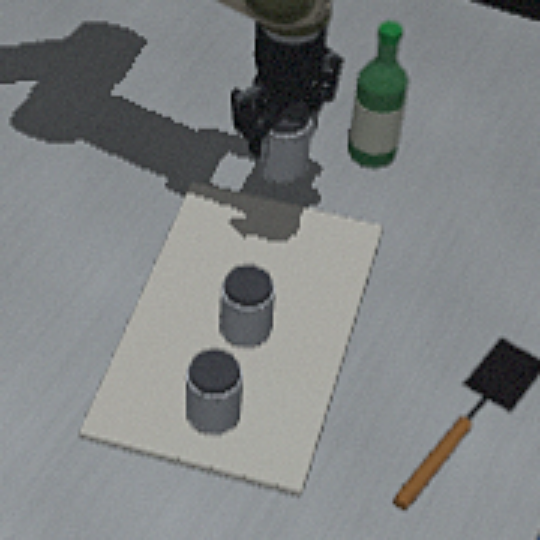

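View pics/wrist9.png

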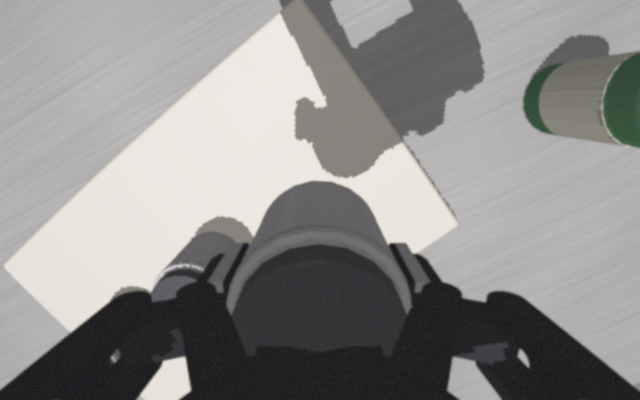

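The tin is held upright and still, its foot about 14 cm above the board (crop (287,150)). The other two are standing at (247,307) and (214,391). Handing in.

```bash
python3 -c "
from rig import *
print(close_job()); print(observe()['time_s'])"
```

```text
the job is handed in; nothing more can be done
None
the job is handed in; nothing more can be done
```

The left tin is the heaviest. I handed the job in at about 30 s with it held up, upright and still.

- **Hefting:** I lifted the tins left, middle, right, each about 5 cm, and set each back upright before taking the next. They read 6.3, 2.2 and 4.0 N (about 0.64, 0.22 and 0.40 kg).
- **Final hold:** I regripped the left tin at 80 N, and it is held with its foot about 14 cm above the board. It read 6.5 N there, and the finger opening stayed at 61 mm with no sign of slip.
- **Last pictures:** The other two tins were upright on the board and the bottle had not moved. The pan was only seen in the first pictures, but the arm never went near it.
- **Disagreements:** The left tin's position differed by 2–4 mm between cameras; centring each grip by the wrist camera took care of it. Closing the grip pressed the tins onto the board with about 6–8 N. No check failed.

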